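Bring cuvette three into the photometer's beam and take the reading

TASK

Measure the third cuvette: with a fingertip push the black knob of the photometer's cell-changer rod straight in, feeling for the clicks, to the third click and not past it, and leave it sitting in that click. Then press the round green measure key fully down and let it come up again. Only push: gently, without gripping the knob or shoving anything hard; do not press the red zero key, press the measure key only once the third cuvette is in place, and leave the tubes, jar and other things on the bench where they stand.

Things in the scene. Friction and masses are not known exactly. Their poses are not given: they have to be found in the camera images.
- photometer: White bench photometer, 380 mm wide, 290 mm deep, fixed. Origin: middle of the lower edge of its front (robot's side), on the bench; x points level into the machine (the way the rod is pushed in), y to the left along the front, z up. Left: key deck, 78 mm high in front, rising to 101 mm at 130 mm back; right: sample compartment under a clear lid, 116 mm high. Behind both, the rear part is 165 mm high.
- knob_face (a point): Centre of the flat front face (towards the robot) of the black knob on the changer rod: a disc 28 mm across, 18 mm thick, axis along the photometer's x, 62 mm above the bench, at photometer y = -110 mm. At the start the face is 95 mm out from the photometer's front. Behind it an 8 mm steel rod with a dark ring every 16 mm runs into the machine.
- changer (a joint): How far the rod is pushed in, m: 0 = home (fully out, the start), 0.064 = fully in. A spring ball clicks into a notch every 16 mm: first click 0.016, second 0.032, third 0.048, fourth 0.064. Midway lies a crest: from a notch pushing takes about 5 N, falling to little at the crest; 1 mm past it the rod jumps into the next notch by itself and stays; 1 mm short of it it springs back.
- measure_top (a point): Centre of the top of the round green measure key on the sloping deck: 22 mm across, standing 11 mm above the deck, about 60 mm to the right of the red key; its axis is square to the deck (tilted 10 degrees towards the robot).
- measure (a joint): Travel of the green measure key, m: 0 = up, 0.005 = fully down (takes about 4 N); springs back.
- zero_top (a point): Centre of the top of the round red zero key, the same size, to the left of the green one; not to be pressed.
- zero (a joint): Travel of the red zero key, m: 0 = up, 0.005 = fully down.
- tube_rack: Loose clear rack, 113 mm by 197 mm, full of blue-capped sample tubes, 103 mm high in all. Origin: centre of its underside. Bystander.
- tube_block: Loose white block, 36 mm by 85 mm, 34 mm high, with three capped tubes, 90 mm high in all, standing in front of the photometer's key deck. Origin: centre of its underside. Bystander.
- specimen_jar: Loose white jar with orange cap, 48 mm in diameter, 62 mm high. Origin: centre of its underside. Bystander.
- cuvette_box: Loose white box of spare cuvettes, 95 mm by 75 mm, 46 mm high. Origin: centre of its underside. Bystander.
- wash_bottle: Loose white wash bottle with blue cap and spout, 64 mm in diameter, 177 mm high. Origin: centre of its underside. Bystander.
- beaker: Loose empty glass beaker, 56 mm in diameter, 70 mm high. Origin: centre of its underside. Bystander.

How it is judged (in metres and radians):
On the way, in this order (a step that is already met when the one before it is completed fails the run):
1. the changer rod rests in the third click (within 3 mm), the measure key still up (value of joint changer between 0.045 and 0.051 m and velocity of joint changer between -0.01 and 0.01 m/s and value of joint measure below 0.0015 m), for 0.3 s.
2. the green measure key is pressed fully down with the rod in the third click (value of joint changer between 0.045 and 0.051 m and value of joint measure above 0.004 m), for 0.06 s.
At the end, for the whole second after the job is handed in: The changer rod rests in the third click (48 mm in, within 3 mm), and the green and the red key are both up (within 1.5 mm) (value of joint changer between 0.045 and 0.051 m and value of joint each of measure, zero below 0.0015 m); the robot touches nothing.
It fails at once if the rod is pushed past the third click (more than 54 mm in) (value of joint changer above 0.054 m).
It fails at once if the measure key is pressed (over 3 mm) while the rod is not in the third click (value of joint measure above 0.003 m and not (value of joint changer between 0.045 and 0.051 m)).
It fails at once if the red zero key is pressed (over 2.5 mm) (value of joint zero above 0.0025 m).
It fails at once if the knob, a key or the photometer is gripped or shoved with more than 30 N (contact force between the fingers and photometer above 30 N).
It fails at once if a bystander is lifted, shifted (by more than 20 to 30 mm) or tipped (distance of any of tube_rack, cuvette_box, wash_bottle, beaker from where it was at the start of the episode above 0.03 m or distance of any of tube_block, specimen_jar from where it was at the start of the episode above 0.02 m or angle between any of tube_rack, tube_block, specimen_jar, cuvette_box, wash_bottle, beaker's own z axis and vertical above 0.5 rad).
It also fails if it takes over 48 s, if anything falls off the work surface, if the arm or the gripper's body presses on something with over 40 N, if the wrist force passes 120 N, or if a joint passes its speed limit or range.

ROBOT

A 6-joint arm with a two-finger parallel gripper is mounted at the origin on the work surface. World frame = base frame: x ahead of the robot, y to its left, z up, the work surface at z = 0. Lengths are in m, angles in degrees, forces in N, time in s.
With the tool pointing down it reaches from about 0.35 to 0.875 m from the base axis. Payload 4.2 kg.
Tool frame: the origin (TCP) lies between the finger pads; the fingertips stand 25 mm ahead of it and the grasp point (between the pads) lies 6 mm ahead of it (r.tips_ahead is the distance from the TCP to the fingertips, in m); z points along the fingers, y is the direction in which the jaws open and shut (so a half turn about z gives the same grasp; the last joint's range is limited). The gripper opens to 87 mm and grips with 3 to 60 N. Pads are 19 mm wide; open, the fingers measure 117 mm over their backs; the gripper's body (75 mm by 190 mm) begins 51 mm behind the grasp point.
Start: joints at [-48.323, 22.042, 0.453, 0, -68.411, -14.817], TCP at [0.282, -0.558, 0.248] pointing down, gripper open.
Joint ranges: [-179.83, 179.83], [-69.29, 118.12], [-61.27, 80.66], [-181.25, 117.63], [-171.15, -9.14], [-177.46, 177.46]. Speed limits (degrees/s): [159.86, 159.86, 180, 180, 180, 180].

INTERFACE

Orientations are given as a 3x3 rotation matrix whose columns are the frame's x, y, z axes.
In Python, from station import r, vision, finish_job gives the robot as it stands.
- The arm moves only by the shell command python3 -m jog 'ROWS'. ROWS is a JSON object of lists of equal length, an entry for each row: "rot": the turn, a rotation vector about the world's x, y, z in degrees, a list of three; "delta_pos": the shift along the world's x, y, z in mm, a list of three; "grip": the opening in per cent of the stroke, from 0 (shut) to 100 (fully open). A call has 1 to 10 rows; each row shifts and turns the commanded pose from where the row before left it; what a row does not reach is not made up. A row lasts 1/12 s, in which the tool goes at most 41.7 mm and 7.16 degrees, less where a joint would pass 70% of its speed; a pose out of reach is approached as far as the arm can. A call with a gripper value outside its range is refused whole. The fingers move at their own pace and stop on an object; the grip force is fixed at half the most. Time passes only in rows, so rows that do not move let the fingers close. It gives the time, the measured TCP pose, the force and the opening at its end, in the units of the state.
- r.sense(): the state, without advancing time (a new reading comes with each control period).
- vision.capture(name): name is "side" or "top" or "wrist"; returns a dict with "frame" (400x640x3 uint8, red, green, blue), "K" (3x3 intrinsics, pixels), "xyz" and "orientation" of the camera in the world. Camera axes: x right, y up, looking along -z (the intrinsics and any distortion apply to the point x, -y, -z); pixel columns grow to the right and rows downward; lengths in m; the calibration is good to about 2 mm. The wrist camera is an equidistant fisheye: a pixel r from the principal point sees the ray r / f radians off the axis. A picture is of the moment at which its call begins. There is no depth.
- finish_job(): hands the job in, once; it reports no verdict.
The state is a dict: "time_s": time; "joints": joint angles; "joint_velocities": joint speeds; "effort": joint torques, N m; "tcp_pos": TCP position; "ee_rot": TCP orientation; "wrist_force": force on the tool from outside, world axes, zero at the start; "moment": the same for the moment, N m; "gripper_width": opening from 0.0 (shut) to 1.0 (fully open).
Only numpy, scipy, OpenCV 4.12 (cv2) and the standard library are available. Lean on these libraries where they do the work, as an engineer would, in place of code of your own. Each camera call takes 0.05 s, during which the arm holds its last target. There are 200 camera calls.

## Working session

There is one attempt and no reset: what is moved stays moved. The work goes in short steps, Python scripts to look and compute and a shell command to move; the robot and the scene stay as the last step left them, time stands still between calls to the robot, and variables do not carry over. Pictures are saved under pics/ and viewed, about 8 in all and at most 12, crops included, and the job is handed in when it is done.

```bash
mkdir -p pics; ls
python3 - <<'E'
from station import r, vision
import cv2,numpy as np,pickle
d={}
for n in("side","top","wrist"):
    c=vision.capture(n);d[n]=c
    cv2.imwrite(f"pics/{n}0.png",c["frame"][:,:,::-1])
    print(n,c["K"],c["xyz"],c["orientation"])
pickle.dump(d,open("c0.pkl","wb"))
s=r.sense();print({k:np.round(v,3).tolist() for k,v in s.items()},r.tips_ahead)
E
```

```text
pics
side [[511.98880538   0.         320.46731325]
 [  0.         511.98880538 201.22139423]
 [  0.           0.           1.        ]] [-0.08186396  1.25082499  0.8527858 ] [[-0.91051245  0.20118179 -0.36123809]
 [-0.41344915 -0.45393331  0.78930625]
 [-0.00518396  0.86802675  0.49649037]]
top [[402.18687045   0.         322.59121454]
 [  0.         402.18687045 199.47037248]
 [  0.           0.           1.        ]] [0.41335756 0.02084926 1.20396182] [[-0.00546775  0.99765959 -0.0681575 ]
 [-0.99998304 -0.0055919  -0.00163098]
 [-0.0020083   0.06814743  0.99767324]]
wrist [[309.70691629   0.         325.42068142]
 [  0.         309.70691629 201.187868  ]
 [  0.           0.           1.        ]] [ 0.21856128 -0.59053414  0.38365341] [[-0.45179556 -0.85974628 -0.23815351]
 [ 0.89211685 -0.43453611 -0.12371697]
 [ 0.0028789  -0.26835554  0.96331564]]
{'time_s': 0.15, 'joints': [-48.32, 22.081, 0.397, -0.021, -68.413, -14.815], 'joint_velocities': [0.058, -0.124, 0.292, 0.175, -0.029, 0.115], 'effort': [-0.0, -39.105, 18.759, 4.222, 0.012, -0.0], 'tcp_pos': [0.282, -0.557, 0.247], 'ee_rot': [[-0.892, -0.452, -0.001], [-0.452, 0.892, 0.001], [0.0, 0.002, -1.0]], 'wrist_force': [-0.294, -0.048, -1.123], 'moment': [0.005, 0.039, 0.041], 'gripper_width': 1.004} 0.025
```

View pics/top0.png

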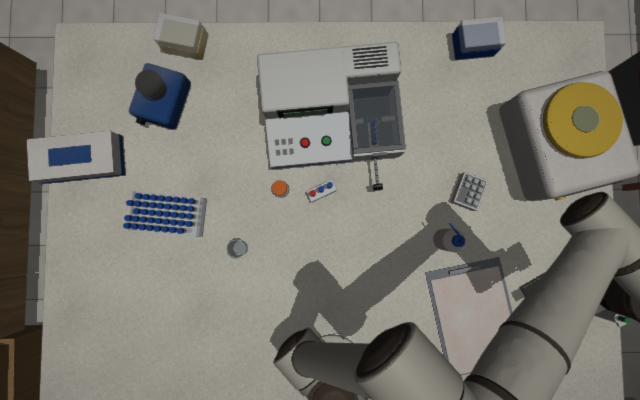

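View pics/side0.png

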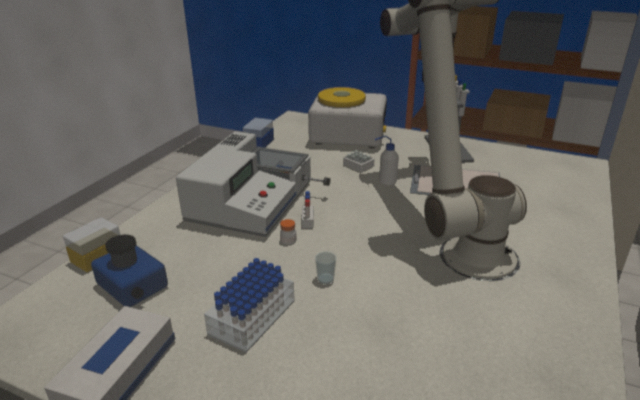

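The top view shows the photometer at (258–405, 42–166), the knob near (377,187), the green key near (326,141) and the red key near (305,143). The tube block is at (321,190). I'll enlarge both views.

Run:
```python
import cv2,pickle,numpy as np
d=pickle.load(open("c0.pkl","rb"))
def crop(n,x0,y0,x1,y1,s):
    return cv2.resize(d[n]["frame"][y0:y1,x0:x1,::-1],None,fx=s,fy=s,interpolation=cv2.INTER_CUBIC)
cv2.imwrite("pics/t1.png",crop("top",260,105,410,210,5))   # 750x525
cv2.imwrite("pics/s1.png",crop("side",225,140,345,235,6))  # 720x570
```

```text
(no output)
```

View pics/t1.png

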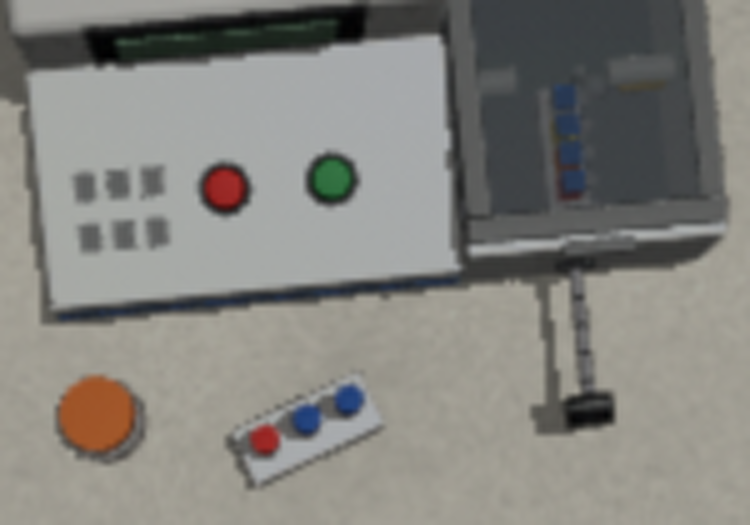

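View pics/s1.png

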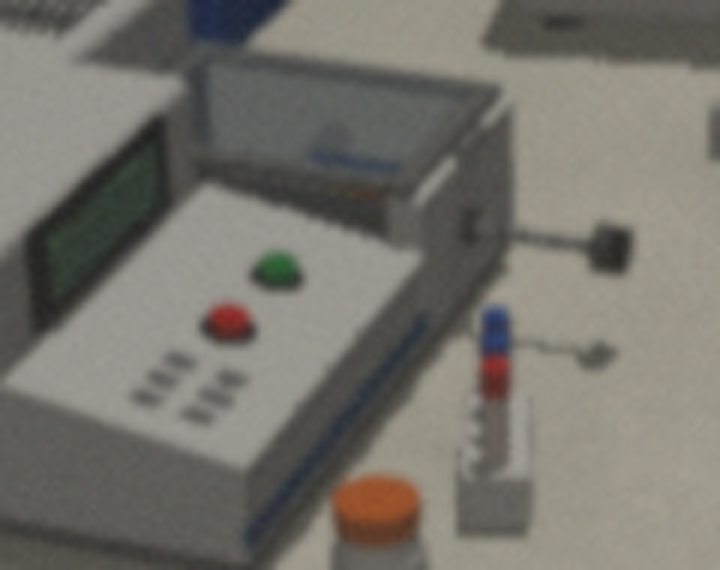

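Top crop: the knob centre is at (590,412), the green key at (332,178), the red key at (225,188) and the deck front-left corner at (53,310). Side crop: the knob is at (610,249), the green key top at (278,264), the red key top at (229,317) and the deck corner at (250,467). I'll fit the photometer pose to all of these points.

```bash
cat > geo.py <<'E'
import numpy as np,pickle
from scipy.optimize import least_squares
def proj(c,P):
    p=np.asarray(c["orientation"]).T@(np.asarray(P)-c["xyz"]); K=c["K"]
    return np.array([K[0,2]+K[0,0]*p[0]/-p[2],K[1,2]+K[1,1]*-p[1]/-p[2]])
full=lambda u,v,x0,y0,s:np.array([(u+.5)/s-.5+x0,(v+.5)/s-.5+y0])
def W(t,P): 
    c,s=np.cos(t[2]),np.sin(t[2]);return np.array([t[0]+c*P[0]-s*P[1],t[1]+s*P[0]+c*P[1],P[2]])
key=lambda kx,ky,h=.011:np.array([kx-h*np.sin(.1745),ky,.078+.177*kx+h*np.cos(.1745)])
E
python3 - <<'E'
from geo import *
d=pickle.load(open("c0.pkl","rb"))
T=lambda u,v:full(u,v,260,105,5); S=lambda u,v:full(u,v,225,140,6)
obs=[("knob","top",T(590,412),lambda t:(-.086,-.11,.062)),("knob","side",S(610,249),lambda t:(-.086,-.11,.062)),
("g","top",T(332,178),lambda t:key(t[3],t[4])),("g","side",S(278,264),lambda t:key(t[3],t[4])),
("r","top",T(225,188),lambda t:key(t[3],t[5])),("r","side",S(229,317),lambda t:key(t[3],t[5])),
("fl","top",T(53,310),lambda t:(0,.19,.078)),("fl","side",S(250,467),lambda t:(0,.19,.078)),
("bl","top",T(28,72),lambda t:(.13,.19,.101)),("bl","side",S(3,383),lambda t:(.13,.19,.101)),("fb","side",S(250,560),lambda t:(0,.19,0))]
f=lambda t:np.concatenate([proj(d[c],W(t,m(t)))-o for _,c,o,m in obs])
q=least_squares(f,[.6,.05,.08,.07,.0,.06],loss="soft_l1");t=q.x
print(t,np.degrees(t[2]))
for (n,c,_,_),e in zip(obs,f(t).reshape(-1,2)):print(n,c,e.round(1))
np.save("t.npy",t)
print("knobface",W(t,(-.095,-.11,.062)),"g",W(t,key(t[3],t[4])),"r",W(t,key(t[3],t[5])))
def tri(n):
    o=[(c,p) for m,c,p,_ in obs if m==n]
    s=least_squares(lambda P:np.concatenate([proj(d[c],P)-p for c,p in o]),[.6,0,.08]);return s.x,s.cost
for n in("knob","g","r"):print(n,"triang",*tri(n))
E
```

```text
[ 0.60325407 -0.01899651  0.08997823  0.05638274  0.02698245  0.08712334] 5.1553729915482345
knob top [ 0.7 -0.5]
knob side [1.  0.4]
g top [-0.2 -0.4]
g side [ 0.4 -0. ]
r top [-0.3 -0.3]
r side [ 0.6 -0.2]
fl top [-0.1 -0.7]
fl side [-0.3  0.3]
bl top [-0.2 -0.4]
bl side [0.  0.2]
fb side [1.2 7.2]
knobface [ 0.51852263 -0.13708792  0.062     ] g [0.65508212 0.01277156 0.09881269] r [0.64967805 0.07266916 0.09881269]
knob triang [ 0.52743482 -0.13329862  0.06482271] 0.42560644910227047
g triang [0.65513863 0.01270605 0.09846368] 0.1659344397283653
r triang [0.65020488 0.07241019 0.09765734] 0.22511291519557003
```

The fit is consistent: residuals are under 1 px, the keys come out 60 mm apart, and the triangulated knob height is 0.065. The one exception is "fb", which was a bad pick. I'll move in front of the knob with the fingers shut, high first.

```bash
python3 -m jog '{"delta_pos":[[16,35,0],[16,35,0],[16,35,0],[16,35,0],[16,35,0],[16,35,0],[16,35,0],[16,35,0],[16,35,0],[16,35,0]],"rot":[[0,0,-2.2],[0,0,-2.2],[0,0,-2.2],[0,0,-2.2],[0,0,-2.2],[0,0,-2.2],[0,0,-2.2],[0,0,-2.2],[0,0,-2.2],[0,0,-2.2]],"grip":[0,0,0,0,0,0,0,0,0,0]}'
python3 -m jog '{"delta_pos":[[17,33,0],[17,33,0],[0,0,-25],[0,0,-25],[0,0,-20],[0,0,0]],"rot":[[0,0,0],[0,0,0],[0,0,0],[0,0,0],[0,0,0],[0,0,0]],"grip":[0,0,0,0,0,0]}'
python3 -c "
from station import r;s=r.sense();print(s)"
```

```text
time_s: 0.98
tcp_pos: [0.4426, -0.2057, 0.2476]
ee_rot: [[-0.997, -0.083, 0.0], [-0.083, 0.997, 0.0], [-0.0, 0.0, -1.0]]
wrist_force: [0.6, 0.6, 0.5]
gripper_width: 0.326
time_s: 1.48
tcp_pos: [0.4735, -0.1408, 0.1734]
ee_rot: [[-0.996, -0.084, -0.009], [-0.084, 0.996, 0.001], [0.009, 0.002, -1.0]]
wrist_force: [0.1, 0.4, 0.3]
gripper_width: 0.007
{'time_s': 1.4833, 'joints': array([  2.25744485,  13.70545226, -23.37518033,  -0.10741192,
       -53.45017507, -87.34988493]), 'joint_velocities': array([-0.74249156, -2.42987045,  4.11246096,  1.95134708, -3.88731981,
       -0.09152628]), 'effort': array([ 3.92737510e-01, -2.94535661e+01,  1.68705601e+01,  3.84732753e+00,
        3.40755098e-01,  5.97699196e-03]), 'tcp_pos': array([ 0.47347597, -0.14083508,  0.17340737]), 'ee_rot': array([[-0.99638671, -0.0844201 , -0.00931549],
       [-0.08443429,  0.9964284 ,  0.00113996],
       [ 0.00918598,  0.00192239, -0.99995596]]), 'wrist_force': array([0.14610375, 0.39302963, 0.30183844]), 'moment': array([-0.05120339,  0.01210515,  0.05930521]), 'gripper_width': 0.0070481482495509135}
```

Descend to TCP z≈0.074, then check with a picture.

```bash
python3 -m jog '{"delta_pos":[[0,0,-25],[0,0,-25],[0,0,-25],[0,0,-24],[0,0,0],[0,0,0]],"rot":[[0,0,0],[0,0,0],[0,0,0],[0,0,0],[0,0,0],[0,0,0]],"grip":[0,0,0,0,0,0]}'
python3 - <<'E'
from station import r,vision
import cv2,numpy as np
c=vision.capture("top")["frame"][105:215,330:430,::-1]
s=vision.capture("side")["frame"][130:230,260:400,::-1]
a=cv2.resize(c,(400,440),interpolation=2);b=cv2.resize(s,(400,286),interpolation=2)
o=np.zeros((440,800,3),np.uint8);o[:,:400]=a;o[:286,400:]=b
cv2.imwrite("pics/a1.png",o);print(r.sense()["tcp_pos"])
E
```

```text
time_s: 1.98
tcp_pos: [0.4765, -0.1419, 0.0788]
ee_rot: [[-0.996, -0.085, -0.002], [-0.085, 0.996, -0.001], [0.002, -0.0, -1.0]]
wrist_force: [0.9, -0.6, 0.6]
gripper_width: 0.008
[ 0.47791503 -0.14175636  0.08040244]
```

View pics/a1.png

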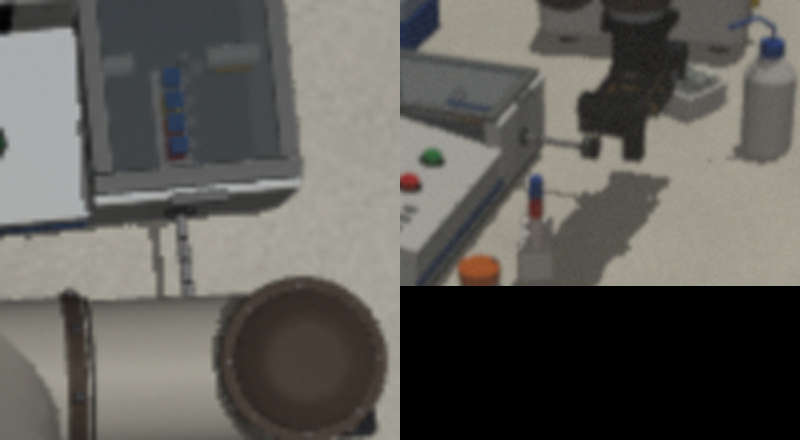

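The side view shows the shut fingers just in front of the knob (knob at (590,147), tips at (632,150)), with the gripper body clear of the compartment. I'll close the gap slowly and feel for contact.

```bash
python3 -m jog '{"delta_pos":[[6,0.5,-1],[6,0.5,-1],[6,0.5,-1],[3,0.3,0],[0,0,0],[0,0,0]],"rot":[[0,0,0],[0,0,0],[0,0,0],[0,0,0],[0,0,0],[0,0,0]],"grip":[0,0,0,0,0,0]}'
for i in 1 2 3; do python3 -m jog '{"delta_pos":[[1,0.1,0],[1,0.1,0],[0,0,0]],"rot":[[0,0,0],[0,0,0],[0,0,0]],"grip":[0,0,0]}' | grep -E "tcp|force"; done
```

```text
time_s: 2.58
tcp_pos: [0.4976, -0.1397, 0.0755]
ee_rot: [[-0.996, -0.085, -0.0], [-0.085, 0.996, 0.0], [0.0, 0.0, -1.0]]
wrist_force: [-0.0, -0.3, -1.3]
gripper_width: 0.007
tcp_pos: [0.4995, -0.1395, 0.0756]
wrist_force: [-0.2, 0.4, -0.6]
tcp_pos: [0.5016, -0.1393, 0.0756]
wrist_force: [-0.7, -0.4, -0.9]
tcp_pos: [0.5037, -0.1391, 0.0756]
wrist_force: [0.2, -0.1, -0.2]
```

```bash
for i in 1 2 3 4 5 6 7 8 9 10; do python3 -m jog '{"delta_pos":[[1,0.09,0],[0,0,0],[0,0,0]],"rot":[[0,0,0],[0,0,0],[0,0,0]],"grip":[0,0,0]}' | grep -E "tcp|force"|tr '\n' ' ';echo; done
```

```text
tcp_pos: [0.5044, -0.139, 0.0755] wrist_force: [-0.3, -0.6, -0.2] 
tcp_pos: [0.5055, -0.1389, 0.0755] wrist_force: [0.3, -0.1, 1.3] 
tcp_pos: [0.5064, -0.1389, 0.0755] wrist_force: [0.1, 0.5, 0.1] 
tcp_pos: [0.5075, -0.1388, 0.0756] wrist_force: [0.2, 0.4, -0.1] 
tcp_pos: [0.5081, -0.1387, 0.0755] wrist_force: [-0.4, -0.1, 0.6] 
tcp_pos: [0.5083, -0.1387, 0.0754] wrist_force: [-3.1, 0.3, 2.4] 
tcp_pos: [0.5095, -0.1386, 0.0754] wrist_force: [-4.8, 1.1, 2.5] 
tcp_pos: [0.5117, -0.1384, 0.0754] wrist_force: [-1.8, 0.8, -0.0] 
tcp_pos: [0.513, -0.1383, 0.0755] wrist_force: [-1.5, -0.3, -0.8] 
tcp_pos: [0.5141, -0.1382, 0.0757] wrist_force: [-0.2, -0.8, -0.7]
```

Contact is at tcp x≈0.508, where I predicted it, and the force peaked at 5 N and then fell. I'll continue over the first crest.

```bash
for i in $(seq 18); do python3 -m jog '{"delta_pos":[[1,0.09,0],[0,0,0]],"rot":[[0,0,0],[0,0,0]],"grip":[0,0]}' | grep -E "tcp|force"|tr '\n' ' ';echo; done
```

```text
tcp_pos: [0.5151, -0.1381, 0.0758] wrist_force: [-0.9, -0.2, -1.5] 
tcp_pos: [0.5164, -0.138, 0.0759] wrist_force: [-0.1, -0.4, 0.1] 
tcp_pos: [0.5172, -0.1379, 0.0759] wrist_force: [-0.9, -0.3, -0.3] 
tcp_pos: [0.5179, -0.1379, 0.0757] wrist_force: [0.3, 0.6, -0.9] 
tcp_pos: [0.5187, -0.1378, 0.0756] wrist_force: [-0.4, 0.4, 0.5] 
tcp_pos: [0.5196, -0.1377, 0.0756] wrist_force: [-0.3, -0.2, -0.3] 
tcp_pos: [0.5206, -0.1376, 0.0756] wrist_force: [-0.1, 0.4, -0.5] 
tcp_pos: [0.5216, -0.1375, 0.0756] wrist_force: [-0.4, -0.4, -0.3] 
tcp_pos: [0.5226, -0.1374, 0.0756] wrist_force: [-0.5, 0.8, -0.8] 
tcp_pos: [0.5236, -0.1373, 0.0756] wrist_force: [-0.6, -0.1, -1.4] 
tcp_pos: [0.5241, -0.1373, 0.0754] wrist_force: [-1.4, 0.0, 1.0] 
tcp_pos: [0.5243, -0.1372, 0.0753] wrist_force: [-3.5, -0.1, 2.5] 
tcp_pos: [0.525, -0.1372, 0.0753] wrist_force: [-4.5, 0.7, 3.1] 
tcp_pos: [0.5269, -0.137, 0.0754] wrist_force: [-3.5, -0.0, 1.5] 
tcp_pos: [0.5289, -0.1368, 0.0754] wrist_force: [-2.3, 0.2, -1.4] 
tcp_pos: [0.5302, -0.1367, 0.0755] wrist_force: [-1.0, -0.5, -0.6] 
tcp_pos: [0.5314, -0.1366, 0.0757] wrist_force: [-0.0, 0.3, -0.1] 
tcp_pos: [0.5325, -0.1366, 0.0759] wrist_force: [-0.6, -0.4, -0.0]
```

The first notch was felt at 0.524, exactly 16 mm on. The next should come at 0.540, with the last crest at 0.548.

```bash
for i in $(seq 13); do python3 -m jog '{"delta_pos":[[1,0.09,0],[0,0,0]],"rot":[[0,0,0],[0,0,0]],"grip":[0,0]}' | grep -E "tcp|force"|tr '\n' ' ';echo; done
```

```text
tcp_pos: [0.5332, -0.1365, 0.0759] wrist_force: [-0.0, -0.2, -0.3] 
tcp_pos: [0.5339, -0.1364, 0.0757] wrist_force: [0.8, 0.6, 0.0] 
tcp_pos: [0.5347, -0.1364, 0.0756] wrist_force: [0.4, 0.3, 1.0] 
tcp_pos: [0.5356, -0.1363, 0.0756] wrist_force: [1.1, 0.5, 0.1] 
tcp_pos: [0.5366, -0.1362, 0.0756] wrist_force: [1.2, 0.6, -0.3] 
tcp_pos: [0.5376, -0.1361, 0.0756] wrist_force: [-0.4, 0.0, -0.1] 
tcp_pos: [0.5386, -0.136, 0.0756] wrist_force: [0.2, -0.2, 0.8] 
tcp_pos: [0.5396, -0.1359, 0.0756] wrist_force: [-0.0, -0.6, 0.6] 
tcp_pos: [0.54, -0.1358, 0.0755] wrist_force: [-0.7, 0.1, 0.4] 
tcp_pos: [0.5402, -0.1358, 0.0754] wrist_force: [-3.9, -0.7, 2.4] 
tcp_pos: [0.5411, -0.1357, 0.0753] wrist_force: [-4.7, -0.2, 2.9] 
tcp_pos: [0.5429, -0.1356, 0.0753] wrist_force: [-3.4, 0.2, 0.2] 
tcp_pos: [0.5449, -0.1354, 0.0754] wrist_force: [-1.4, -0.1, -0.2]
```

```bash
for i in $(seq 6); do python3 -m jog '{"delta_pos":[[1,0.09,0],[0,0,0]],"rot":[[0,0,0],[0,0,0]],"grip":[0,0]}' | grep -E "tcp|force"|tr '\n' ' ';echo; done
python3 -m jog '{"delta_pos":[[0,0,0],[0,0,0],[0,0,0]],"rot":[[0,0,0],[0,0,0],[0,0,0]],"grip":[0,0,0]}'
python3 - <<'E'
from station import r,vision
import cv2
c=vision.capture("side");f=c["frame"][135:225,250:370,::-1]
cv2.imwrite("pics/a2.png",cv2.resize(f,None,fx=6,fy=6,interpolation=2))
E
```

```text
tcp_pos: [0.5463, -0.1353, 0.0755] wrist_force: [-0.7, -0.5, -1.4] 
tcp_pos: [0.5474, -0.1352, 0.0757] wrist_force: [-0.3, -0.4, -0.1] 
tcp_pos: [0.5485, -0.1351, 0.0759] wrist_force: [-0.4, 0.9, 0.0] 
tcp_pos: [0.5492, -0.135, 0.0759] wrist_force: [-0.6, -0.2, 0.6] 
tcp_pos: [0.5498, -0.135, 0.0757] wrist_force: [0.5, -0.3, 0.3] 
tcp_pos: [0.5507, -0.1349, 0.0756] wrist_force: [0.1, -0.4, -0.0] 
time_s: 12.25
tcp_pos: [0.5504, -0.1349, 0.0755]
ee_rot: [[-0.996, -0.085, -0.0], [-0.085, 0.996, 0.0], [0.0, 0.0, -1.0]]
wrist_force: [-0.5, -0.8, -0.0]
gripper_width: 0.005
```

View pics/a2.png

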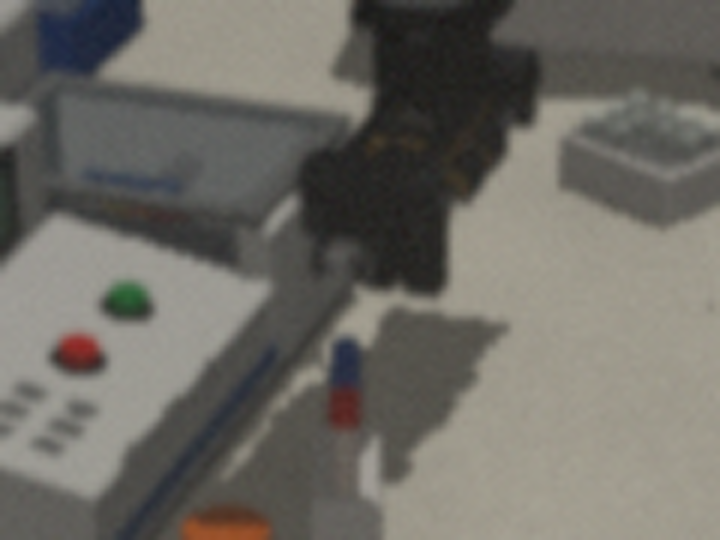

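The knob has moved in and stands just ahead of the fingertip with no force on it. I'll back off, rise, go over the green key with a 10° tilt, and check the rod.

```bash
python3 -m jog '{"delta_pos":[[-10,-0.9,0],[-10,-0.9,0],[-10,-0.9,0],[-10,-0.9,0],[0,0,0],[0,0,25],[0,0,25],[0,0,25],[0,0,25],[0,0,25]],"rot":[[0,0,0],[0,0,0],[0,0,0],[0,0,0],[0,0,0],[0,0,0],[0,0,0],[0,0,0],[0,0,0],[0,0,0]],"grip":[0,0,0,0,0,0,0,0,0,0]}'
python3 -m jog '{"delta_pos":[[21,25,0],[21,25,0],[21,25,0],[21,25,0],[21,25,0],[21,25,0],[0,0,0],[0,0,0],[0,0,0]],"rot":[[0.15,-1.66,0],[0.15,-1.66,0],[0.15,-1.66,0],[0.15,-1.66,0],[0.15,-1.66,0],[0.15,-1.66,0],[0,0,0],[0,0,0],[0,0,0]],"grip":[0,0,0,0,0,0,0,0,0]}'
python3 - <<'E'
from station import r,vision
import cv2,numpy as np
from geo import *
t=np.load("t.npy");o=np.zeros((480,800,3),np.uint8)
for i,(n,x0,y0) in enumerate((("side",250,130),("top",330,110))):
    c=vision.capture(n);f=c["frame"][y0:y0+96,x0:x0+80,::-1]
    o[:,400*i:400*i+400]=cv2.resize(f,(400,480),interpolation=2)
    for q in(.048,.032,.064):
        print(n,q,[((proj(c,W(t,(-.095+q+b,-.11,.062)))-(x0,y0))*5).round().tolist() for b in(0,.018)])
cv2.imwrite("pics/a3.png",o)
E
```

```text
time_s: 13.13
tcp_pos: [0.5101, -0.1386, 0.202]
ee_rot: [[-0.996, -0.085, 0.001], [-0.085, 0.996, -0.0], [-0.001, -0.0, -1.0]]
wrist_force: [0.4, 0.4, -0.5]
gripper_width: 0.007
time_s: 13.88
tcp_pos: [0.6358, 0.0113, 0.2003]
ee_rot: [[-0.981, -0.085, 0.172], [-0.084, 0.996, 0.015], [-0.173, 0.001, -0.985]]
wrist_force: [-0.6, -0.5, -0.3]
gripper_width: 0.004
side 0.048 [[331.0, 249.0], [306.0, 245.0]]
side 0.032 [[354.0, 252.0], [329.0, 248.0]]
side 0.064 [[309.0, 245.0], [284.0, 241.0]]
top 0.048 [[234.0, 315.0], [231.0, 284.0]]
top 0.032 [[237.0, 343.0], [234.0, 312.0]]
top 0.064 [[231.0, 287.0], [228.0, 256.0]]
```

View pics/a3.png

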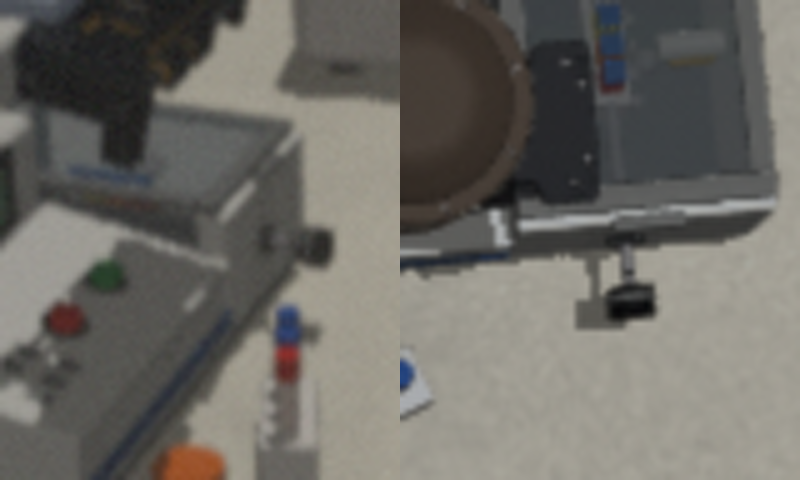

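Knob at top-crop y 285–315 and side-crop x 300–333: both match the predicted 0.048 (third click). Both keys are up. I'll go down along the key axis.

```bash
python3 -m jog '{"delta_pos":[[4.2,0.3,-21],[4.2,0.3,-21],[3.3,0.3,-17],[1,0,-5],[0,0,0],[0,0,0]],"rot":[[0,0,0],[0,0,0],[0,0,0],[0,0,0],[0,0,0],[0,0,0]],"grip":[0,0,0,0,0,0]}' | grep -E "tcp|force"
for i in $(seq 15); do python3 -m jog '{"delta_pos":[[0.17,0,-1],[0,0,0]],"rot":[[0,0,0],[0,0,0]],"grip":[0,0]}' | grep -E "tcp|force"|tr '\n' ' ';echo; done
```

```text
tcp_pos: [0.6493, 0.0117, 0.1373]
wrist_force: [0.1, 0.1, 0.0]
tcp_pos: [0.6497, 0.0123, 0.137] wrist_force: [-0.4, -0.5, 0.2] 
tcp_pos: [0.6496, 0.0125, 0.1352] wrist_force: [-0.1, 0.2, -0.1] 
tcp_pos: [0.6496, 0.0124, 0.1336] wrist_force: [0.0, -0.1, -0.1] 
tcp_pos: [0.6497, 0.0124, 0.1324] wrist_force: [-0.2, -0.1, -1.1] 
tcp_pos: [0.6498, 0.0124, 0.1313] wrist_force: [0.7, 0.2, -0.3] 
tcp_pos: [0.65, 0.0124, 0.1303] wrist_force: [-0.9, 0.1, 0.1] 
tcp_pos: [0.6502, 0.0123, 0.1293] wrist_force: [-0.9, 0.2, -0.3] 
tcp_pos: [0.6504, 0.0124, 0.1283] wrist_force: [-0.1, -0.0, -0.5] 
tcp_pos: [0.6506, 0.0124, 0.1274] wrist_force: [-0.6, -0.8, 0.3] 
tcp_pos: [0.6507, 0.0124, 0.1263] wrist_force: [0.2, -0.1, 0.9] 
tcp_pos: [0.6509, 0.0124, 0.1253] wrist_force: [0.0, 0.2, -0.1] 
tcp_pos: [0.6511, 0.0124, 0.1244] wrist_force: [0.2, -0.0, 0.7] 
tcp_pos: [0.6514, 0.0124, 0.1236] wrist_force: [-1.2, 0.6, 1.3] 
tcp_pos: [0.6516, 0.0124, 0.1227] wrist_force: [-0.5, 0.9, 1.8] 
tcp_pos: [0.6517, 0.0124, 0.1217] wrist_force: [-0.8, 0.2, 2.0]
```

Contact is at about z 0.124. I'll continue to the stop.

```bash
for i in $(seq 5); do python3 -m jog '{"delta_pos":[[0.17,0,-1],[0,0,0],[0,0,0]],"rot":[[0,0,0],[0,0,0],[0,0,0]],"grip":[0,0,0]}' | grep -E "tcp|force"|tr '\n' ' ';echo; done
```

```text
tcp_pos: [0.6519, 0.0125, 0.1207] wrist_force: [-0.0, 0.3, 3.0] 
tcp_pos: [0.6521, 0.0125, 0.1197] wrist_force: [-2.2, -0.2, 3.3] 
tcp_pos: [0.6523, 0.0124, 0.119] wrist_force: [-1.4, 0.7, 5.6] 
tcp_pos: [0.6523, 0.0125, 0.1189] wrist_force: [-5.2, 0.9, 9.3] 
tcp_pos: [0.6523, 0.0125, 0.1187] wrist_force: [-7.2, 1.2, 13.7]
```

Hard stop reached: about 5 mm of travel, the 4 N spring passed, then a stiff rise to 14 N. Now back off.

```bash
python3 -m jog '{"delta_pos":[[-0.9,0,5],[-1.7,0,10],[-3.4,0,20],[-3.4,0,20],[-3.4,0,20],[-25,0,20],[-25,-25,0],[-25,-25,0],[0,0,0],[0,0,0]],"rot":[[0,0,0],[0,0,0],[0,0,0],[0,0,0],[0,0,0],[0,0,0],[0,0,0],[0,0,0],[0,0,0],[0,0,0]],"grip":[0,0,0,0,0,0,0,0,0,0]}'
python3 - <<'E'
from station import r,vision
import cv2
c=vision.capture("side");f=c["frame"][130:240,225:355,::-1]
cv2.imwrite("pics/a4.png",cv2.resize(f,None,fx=5,fy=5,interpolation=2))
E
```

```text
time_s: 19.07
tcp_pos: [0.5635, -0.0387, 0.2119]
ee_rot: [[-0.981, -0.083, 0.173], [-0.082, 0.997, 0.016], [-0.174, 0.001, -0.985]]
wrist_force: [0.7, -0.6, -0.2]
gripper_width: 0.006
```

View pics/a4.png

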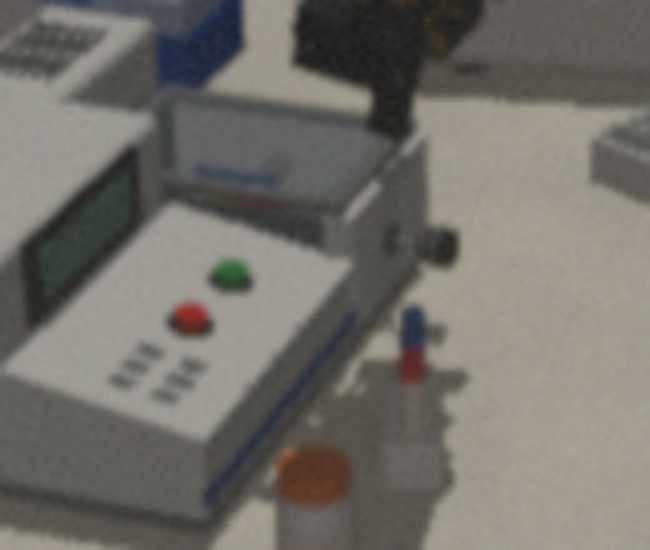

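Both keys are up (green at (231,273), red at (190,318)). The knob is still in the third click at (440,245), the bystanders have not moved, and the gripper is clear.

```bash
python3 -c "
from station import finish_job;print(finish_job())"
```

```text
the job is handed in; nothing more can be done
None
```

The third cuvette is measured and the job is handed in, at about 19 s of the 48 s allowed. `finish_job` reports no verdict, so the result below rests on my own checks.

- **Rod:** I pushed the knob in with the shut fingertips. Pushing took at most about 5 N, and I felt the notches 16 mm apart, at tool x = 0.508 (home), 0.524 and 0.540. I stopped about 2 mm past the last crest so the rod jumped into the third click by itself. A picture from the top and one from the side then both matched 48 mm in.
- **Measure key:** I pressed the green key along its tilted axis to its hard stop. That was about 5 mm of travel, with about 15 N at the end, and then I let it come up.
- **Last checks:** The final side picture showed both keys up, the rod still in the third click, and the tube block and jar where they stood. The gripper was clear, with no force on the wrist. I did not re-check the other bystanders in that last picture, but the arm never came near them.
- **Disagreement:** One measured point, the machine's lower front corner in the side view, was 7 px off the fit. I took it as a bad pick, because all the other points agreed to about 1 px.

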